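# Snug the adjustable wrench onto the film-roll stand's nut and tighten it

## Task

On the packing bench, the orange-handled adjustable wrench lies around the big steel nut of the film-roll stand with its jaws still too wide. Roll its black worm wheel by stroking the top of it with your fingertips, from the handle towards the nut, until the jaws just fit the nut; then swing the handle clockwise (seen from above) until the nut has turned an eighth of a turn (45 degrees), so that the red stripe on the nut points along the red line on the stand's base. Leave the wrench lying flat, fitted on the nut, and let go.

Things in the scene. Friction and masses are not known exactly. Their poses are not given: they have to be found in the camera images.
- worm: Worm wheel of the orange wrench: black ribbed rubber, 24 mm diameter, 18 mm long, between nut and handle, 58 mm from the nut's axis. Origin: its centre, 28 mm above the bench; its top is 12 mm higher, 10 mm above the steel head. Axle level, square to the handle. Sprung: sinks up to 6 mm, 2 N per mm; 4 mm is a good press. 5 N along the handle's line rolls it. Ignore its orientation: it turns.
- handle (a point): Centre of the wrench's orange grip, 185 mm from the jaws' centre, 21 mm above the bench; the grip is 113 mm long, 26 wide, 16 high (underside 13 mm above the bench). x points along the handle, away from the nut; z up. The wrench (0.83 kg) is loose, flat on the stand's plate, the handle overhanging. Pushing the grip sideways with 3 to 5 N turns the nut; snug jaws leave up to 6 degrees of play.
- nut_top (a point): Centre of the top of the steel hex nut: 36 mm across flats, 42 across corners, 22 high, top 34 mm above the bench; its 24 mm stud rises to 52 mm. It sits on a grey round base plate, 220 mm wide, 12 mm thick, fixed to the bench. z up; x roughly along the handle at the start. The red stripe on the nut marks -x; the red line on the plate lies 45 degrees clockwise from it at the start.
- nut (a joint): Angle of the nut, rad: 0 at the start, growing clockwise seen from above (tightening); 0.785 wanted. It stays where it is left (friction 0.3 N m).
- jaw (a joint): Travel of the wrench's sliding jaw, m: 0 is widest, starts at 0 to 0.003, grows as the jaws close, touches the nut at about 0.0085 (fits from 0.0065 on). 3 mm per radian of the worm, that is per 12 mm of stroke. The worm rolls only while a fingertip presses on its top, so lift, go back and stroke again: one to four strokes. Once snug, more strokes only slip.
There are look-alikes about, which are no part of the job. Of the things that look like the part that bears nut_top, the middle-sized one is meant.

How it is judged:
By the outcome, as a careful person would: the job done as asked, in the order asked, and still so for the second after the job is handed in, with the robot touching nothing.
It also fails if it takes over 48 s, if anything falls off the work surface, if the arm or the gripper's body presses on something with over 40 N, if the wrist force passes 120 N, or if a joint passes its speed limit or range.

## Robot

A 6-joint arm with a two-finger parallel gripper is mounted at the origin on the work surface. World frame = base frame: x ahead of the robot, y to its left, z up, the work surface at z = 0. Lengths are in m, angles in degrees, forces in N, time in s.
With the tool pointing down it reaches from about 0.25 to 0.725 m from the base axis. Payload 9.7 kg.
Tool frame: the origin (TCP) lies between the finger pads; the fingertips stand 11 mm ahead of it and the grasp point (between the pads) lies 8 mm behind it; z points along the fingers, x is the direction in which the jaws open and shut, and the axes are right-handed (so a half turn about z gives the same grasp; the last joint's range is limited). The gripper opens to 85 mm and grips with 20 to 120 N. Pads are 22 mm wide; open, the fingers measure 114 mm over their backs; the gripper's body (76 mm by 85 mm) begins 54 mm behind the grasp point. The pads swing forward as they close: fully open they stand 13 mm farther back than shut.
Start: joints at [-72.479, 4.979, 10.078, 95.1, 0, 90], TCP at [0.166, -0.524, 0.242] pointing down, gripper open.
Joint ranges: [-179.16, 179.16], [-48.56, 103.87], [-65.8, 70.77], [-126.05, 130.52], [-82.76, 87.17], [-180, 180]. Speed limits (degrees/s): [127.2, 127.2, 147.25, 180, 180, 180].

## Interface

Orientations are given as [roll, pitch, yaw] about the fixed x, y, z axes, in that order (R = Rz(yaw) Ry(pitch) Rx(roll)).
In Python, from workcell import get_obs, camera, job_done, spotter gives the robot as it stands.
- The arm moves only by the tool play_rows, never from a script. Its argument "rows" is a list of rows, each a list of 3 entries, a list of its own where there are three numbers: the closure, from 0 (fully open) to 1 (shut), then the shift along the tool's x, y, z in cm, then the turn, a rotation vector about the tool's x, y, z in degrees. In form: [[claw, [x, y, z], [wx, wy, wz]], ...]. A call has 1 to 12 rows; each row shifts and turns the pose as measured when the row begins, along the tool's axes as they then stand; what a row does not reach is not made up. A row lasts 1/10 s, in which the tool goes at most 50 mm and 8.59 degrees, less where a joint would pass 70% of its speed; a pose out of reach is approached as far as the arm can. A call is refused whole if a number of a shift passes 5 or a number of a turn 8.59, either way. A call with a gripper value outside its range is refused whole. The fingers move at their own pace and stop on an object; "newtons" is the grip in N (left out, the last holds). Time passes only in rows, so rows that do not move let the fingers close. It gives the time, the measured TCP pose, the force and the opening at its end, in the units of the state.
- get_obs(): the state, without advancing time (a new reading comes with each control period).
- camera(name): name is "scene" or "side" or "wrist"; returns a dict with "img" (400x640x3 uint8, red, green, blue), "intrinsics" (3x3 intrinsics, pixels), "k1" (the pictures are not rectified: a ray, as slopes to the right and down, at radius r is drawn at 1 + k1 r^2 times it, then the intrinsics apply), "xyz" and "orientation" of the camera in the world. Camera axes: x right, y down, z forward; pixel columns grow to the right and rows downward; lengths in m; the calibration is good to about 2 mm. A picture is of the moment at which its call begins. There is no depth.
- job_done(): hands the job in, once; it reports no verdict.
Trained networks look in a picture, given as the dict that the camera call returned (one of the last four; its "shot" number tells which), for a name from the list of things; names that differ only in an ending like _2 or _b are one class to them, and where a whole thing is asked for, a point or a joint stands for the part that bears it (a point fixed in the world has none). Each returns a list of dicts, best first, with "confidence" (0 to 1); they miss things now and then, are a little off and sometimes report something else, mostly with a low value. They report only what shows in the picture. A call takes as long as a camera call. They do not tell look-alikes from the thing itself.
- spotter.spot_in(picture, thing): "point" ([x, y, z] in m, in world coordinates, good to about 4 mm: the middle of the surface that is visible of it).
- spotter.trace(picture, thing): "pixels" (400x640 bool, what is visible of it).
The state is a dict: "time": time; "q": joint angles; "qd": joint speeds; "joint_efforts": joint torques, N m; "ee_pos": TCP position; "tcp_rot": TCP orientation; "wrist_force": force on the tool from outside, world axes, zero at the start; "torque": the same for the moment, N m; "opening": finger opening in m.
Only numpy, scipy, OpenCV 4.12 (cv2) and the standard library are available. Lean on these libraries where they do the work, as an engineer would, in place of code of your own. Each camera call takes 0.05 s, during which the arm holds its last target.

## Working session

There is one attempt and no reset: what is moved stays moved. The work goes in short steps, Python scripts to look and compute and a tool call to move; the robot and the scene stay as the last step left them, time stands still between calls to the robot, and variables do not carry over. Pictures are saved under pics/ and viewed, and the job is handed in when it is done.

Besides the shell and the picture viewer there is one more tool, called by a JSON object that holds its "op" and its "data". play_rows: Moves the arm, as the interface text tells. Its arguments: {"type":"object","properties":{"rows":{"type":"array","items":{"type":"array"}},"newtons":{"type":"number"}},"required":["rows"]}

```bash
ls; mkdir -p pics; cat > h.py <<'E'
import numpy as np, cv2
from workcell import get_obs, camera, job_done, spotter
from scipy.spatial.transform import Rotation as R
def save(p,name): cv2.imwrite('pics/'+name+'.png', p['img'][:,:,::-1])
def shoot(n,name):
    p=camera(n); save(p,name); return p
def rot(p):
    o=np.array(p['orientation'])
    return o if o.shape==(3,3) else R.from_euler('xyz',o,degrees=True).as_matrix()
def ray(p,u,v):
    K=np.array(p['intrinsics']); xd=np.array([(u-K[0,2])/K[0,0],(v-K[1,2])/K[1,1]]); x=xd.copy()
    for _ in range(20): x=xd/(1+p['k1']*(x@x))
    return np.array(p['xyz']), rot(p)@np.array([x[0],x[1],1])
def at_z(p,u,v,z):
    o,d=ray(p,u,v); return o+d*(z-o[2])/d[2]
def proj(p,X):
    K=np.array(p['intrinsics']); c=rot(p).T@(np.array(X)-np.array(p['xyz'])); x=c[:2]/c[2]
    x=x*(1+p['k1']*(x@x)); return K[0,0]*x[0]+K[0,2],K[1,1]*x[1]+K[1,2]
E
python3 - <<'E'
from h import *
print(get_obs())
for n in ['scene','side','wrist']:
    p=shoot(n,n+'0'); print(n,p['xyz'],p['orientation'],p['k1'],p['intrinsics'])
    for t in ['worm','handle','nut_top']:
        for d in spotter.spot_in(p,t): print(t,np.round(d['point'],3),round(d['confidence'],2),np.round(proj(p,d['point'])))
E
```

```text
pics
{'time': 0.0, 'q': array([-7.24774955e+01,  5.01154600e+00,  1.00320376e+01,  9.50979291e+01,
        5.03411952e-04,  9.00014557e+01]), 'qd': array([-0.02789271,  0.04892207,  0.06947536, -0.03731028, -0.01276208,
        0.02252956]), 'joint_efforts': array([ 4.00855439e-03, -5.20401299e+01,  4.64790416e+01,  1.68010883e-02,
        2.52598475e-04, -2.98403414e-06]), 'ee_pos': array([ 0.16553133, -0.52427217,  0.24155713]), 'tcp_rot': array([-1.79999499e+02,  7.74375220e-02, -7.24789512e+01]), 'wrist_force': array([-0.2655356 ,  0.12959712, -0.34951637]), 'torque': array([ 0.02683742, -0.00780573,  0.03574576]), 'opening': 0.0855263466131319}
scene [1.07756196 0.02295044 0.72748599] [-139.68510134    0.61972771   80.14943682] -0.04977894806541586 [[458.90851299   0.         324.29371546]
 [  0.         458.90851299 199.33607047]
 [  0.           0.           1.        ]]
worm [ 0.535 -0.026  0.037] 0.44 [254. 224.]
handle [ 0.515 -0.007  0.031] 0.74 [263. 216.]
nut_top [ 0.526 -0.08   0.031] 0.77 [225. 226.]
nut_top [0.26  0.284 0.046] 0.72 [378. 110.]
nut_top [ 0.764 -0.093  0.028] 0.46 [223. 347.]
side [ 0.43062989 -0.42103331  0.63217821] [-138.28012556    0.94869022   -9.71236635] -0.03744893358546173 [[372.90419592   0.         319.30080045]
 [  0.         372.90419592 199.80637323]
 [  0.           0.           1.        ]]
worm [ 0.53  -0.031  0.036] 0.6 [341. 251.]
handle [ 0.508 -0.025  0.029] 0.72 [330. 252.]
nut_top [ 0.516 -0.096  0.034] 0.68 [341. 282.]
nut_top [0.242 0.274 0.044] 0.55 [195. 160.]
nut_top [ 0.751 -0.111  0.023] 0.44 [466. 272.]
wrist [ 0.23830958 -0.50165819  0.37298667] [ 1.62873075e+02 -2.96954685e-04 -7.25029207e+01] -0.018709711928659035 [[331.39370548   0.         319.25232464]
 [  0.         331.39370548 199.75262165]
 [  0.           0.           1.        ]]
```

View pics/scene0.png

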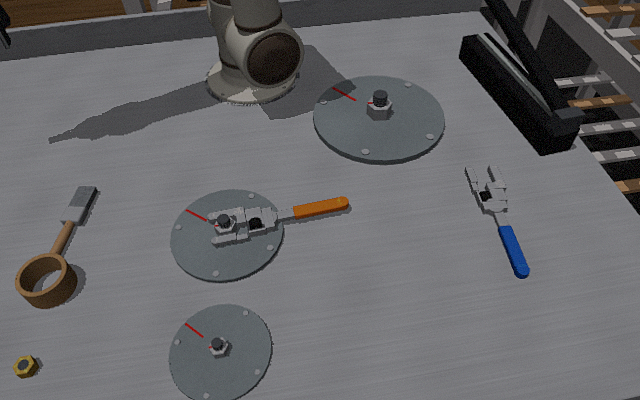

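View pics/side0.png

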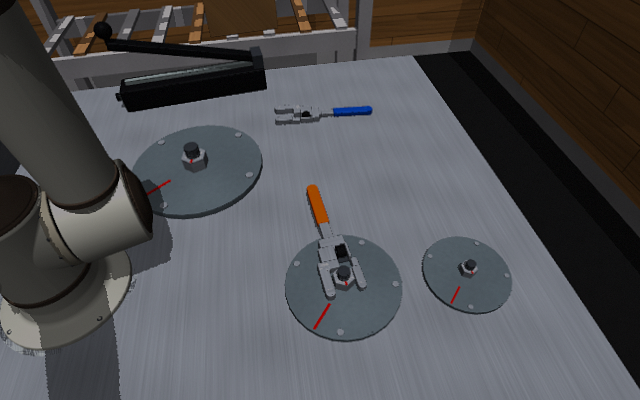

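Candidates: stands at scene (380,110) large, (225,225) middle-sized, (218,347) small. Wrenches: orange at (290,215) on the middle stand, blue at (500,220). I choose the orange wrench and the middle stand, and check that in crops.

```bash
python3 - <<'E'
from h import *
a=shoot('scene','scene1'); b=shoot('side','side1')
c1=cv2.resize(a['img'][170:290,160:360],None,fx=4,fy=4,interpolation=cv2.INTER_CUBIC)
c2=cv2.resize(b['img'][175:345,270:420],None,fx=3.5,fy=3.5,interpolation=cv2.INTER_CUBIC)
cv2.imwrite('pics/c1.png',c1[:,:,::-1]);cv2.imwrite('pics/c2.png',c2[:,:,::-1])
for n,p in (('a',a),('b',b)):
  for t in ['worm','handle','nut_top']:
    for d in spotter.trace(p,t):
      m=np.array(d['pixels']); ys,xs=np.nonzero(m); print(n,t,round(d['confidence'],2),xs.mean().round(1),ys.mean().round(1),xs.min(),xs.max(),ys.min(),ys.max(),m.sum())
  # orange mask
  h=cv2.cvtColor(p['img'],cv2.COLOR_RGB2HSV); m=(h[...,0]>5)&(h[...,0]<20)&(h[...,1]>200)&(h[...,2]>120)
  l,lab,st,ce=cv2.connectedComponentsWithStats(m.astype(np.uint8)); 
  for i in range(1,l):
    if st[i,4]>150: print('orange',st[i],ce[i],at_z(p,*ce[i],0.025))
E
```

```text
a worm 0.67 255.0 223.2 248 262 217 230 161
a handle 0.58 270.5 218.1 207 348 197 246 2583
a nut_top 0.9 378.6 110.3 367 392 97 120 409
a nut_top 0.7 226.2 228.1 214 236 218 234 202
a nut_top 0.53 220.3 350.3 209 229 338 358 195
orange [293 197  55  19 509] [319.73870334 205.82907662] [0.5039687  0.10566255 0.025     ]
b worm 0.58 340.9 250.5 335 346 245 256 116
b handle 0.68 331.2 248.0 307 366 184 300 2170
b nut_top 0.67 195.4 162.1 182 207 149 172 371
b nut_top 0.6 342.5 282.2 333 353 271 291 248
b nut_top 0.51 466.8 270.6 459 477 260 278 172
orange [307 185  22  39 416] [316.99519231 204.0625    ] [0.50508459 0.10310313 0.025     ]
```

```bash
sleep 1
```

```text
(no output)
```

View pics/c1.png

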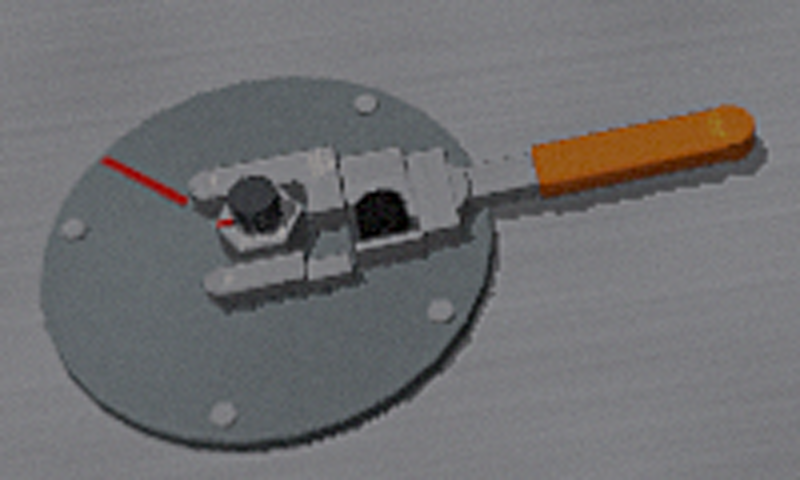

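View pics/c2.png

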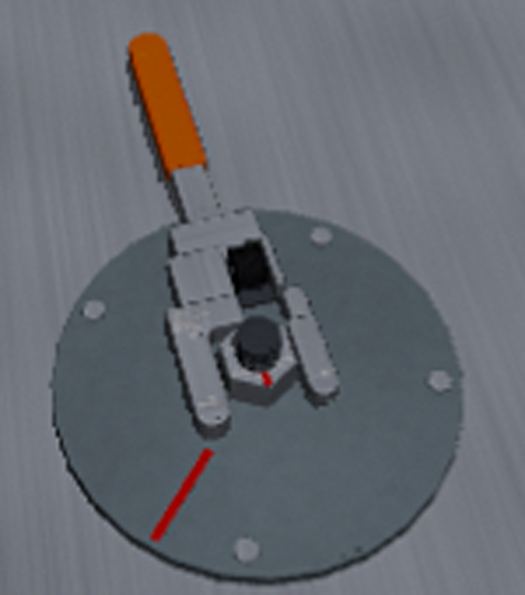

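```bash
python3 - <<'E'
from h import *
a=camera('scene'); b=camera('side')
print('stud',at_z(a,224.2,217.3,.052),at_z(b,343.7,269.0,.052))
print('worm',at_z(a,255.5,222.8,.037),at_z(b,340.9,250.5,.037))
for n,p,pts in (('a',a,[(293.5,206.5),(348.5,201)]),('b',b,[(324,222),(312,186)])):
  for q in pts: print(n,at_z(p,*q,.029))
# red line ends
print('line',at_z(a,160+105/4,170+158/4,.012),at_z(a,160+185/4,170+203/4,.012),at_z(b,270+155/3.5,175+540/3.5,.012),at_z(b,270+210/3.5,175+450/3.5,.012))
# plate fit: gather edge rays on z=.012
for n,p,box in (('a',a,(160,180,300,290)),('b',b,(275,225,415,345))):
  hsv=cv2.cvtColor(p['img'],cv2.COLOR_RGB2HSV)
  x0,y0,x1,y1=box
  print(n,hsv[(260 if n=='a' else 320),(230 if n=='a' else 330)],hsv[285,(150 if n=='a' else 260)])
E
```

```text
stud [ 0.52130739 -0.0787345   0.052     ] [ 0.52338032 -0.08092307  0.052     ]
worm [ 0.53302026 -0.02257254  0.037     ] [ 0.52909917 -0.03143425  0.037     ]
a [0.49961894 0.05398313 0.029     ]
a [0.50524993 0.16352558 0.029     ]
b [0.51070952 0.04871983 0.029     ]
b [0.50242206 0.15469002 0.029     ]
line [ 0.45430166 -0.16037671  0.012     ] [ 0.49074448 -0.12030102  0.012     ] [ 0.45539616 -0.16467655  0.012     ] [ 0.49067006 -0.12282692  0.012     ]
a [110  23 100] [120   2 122]
b [102  46 100] [108  24 129]
```

Both crops confirm it: the orange wrench sits around the middle stand's nut. Its worm is at scene (256,223), offset towards the sliding jaw. The nut's axis is at about (0.522,-0.080) and the handle angle is about 95°, which matches the 185 mm distance. Next I work out the rows for the approach.

```bash
cat >> h.py <<'E'
def plan(target,yaw,n,rpy=None):
    o=get_obs(); p=np.array(o['ee_pos']); M=R.from_euler('xyz',o['tcp_rot'],degrees=True)
    T=R.from_euler('xyz',[180,0,yaw],degrees=True)
    rv=(M.inv()*T).as_rotvec(degrees=True)/n
    d=(np.array(target)-p)/n
    for i in range(n):
        Mi=M*R.from_rotvec(rv*i,degrees=True)
        print([np.round(Mi.inv().apply(d)*100,2).tolist(),np.round(rv,2).tolist()])
E
python3 - <<'E'
from h import *
plan([0.527,-0.03,0.20],5.4,14)
E
```

```text
[[-2.59, -3.53, 0.3], [0.0, -0.0, -5.56]]
[[-2.24, -3.76, 0.3], [0.0, -0.0, -5.56]]
[[-1.86, -3.96, 0.3], [0.0, -0.0, -5.56]]
[[-1.47, -4.12, 0.3], [0.0, -0.0, -5.56]]
[[-1.06, -4.24, 0.3], [0.0, -0.0, -5.56]]
[[-0.65, -4.33, 0.3], [0.0, -0.0, -5.56]]
[[-0.22, -4.37, 0.3], [0.0, -0.0, -5.56]]
[[0.2, -4.37, 0.3], [0.0, -0.0, -5.56]]
[[0.62, -4.33, 0.3], [0.0, -0.0, -5.56]]
[[1.04, -4.25, 0.3], [0.0, -0.0, -5.56]]
[[1.45, -4.13, 0.3], [0.0, -0.0, -5.56]]
[[1.84, -3.97, 0.3], [0.0, -0.0, -5.56]]
[[2.22, -3.77, 0.3], [0.0, -0.0, -5.56]]
[[2.57, -3.54, 0.3], [0.0, -0.0, -5.56]]
```

{"op": "play_rows", "data": {"rows": [[1,[-2.6,-3.5,0.3],[0,0,-5.6]],[1,[-2.2,-3.8,0.3],[0,0,-5.6]],[1,[-1.9,-4.0,0.3],[0,0,-5.6]],[1,[-1.5,-4.1,0.3],[0,0,-5.6]],[1,[-1.1,-4.2,0.3],[0,0,-5.6]],[1,[-0.6,-4.3,0.3],[0,0,-5.6]],[1,[-0.2,-4.4,0.3],[0,0,-5.6]],[1,[0.2,-4.4,0.3],[0,0,-5.6]],[1,[0.6,-4.3,0.3],[0,0,-5.6]],[1,[1.0,-4.2,0.3],[0,0,-5.6]],[1,[1.4,-4.1,0.3],[0,0,-5.6]],[1,[1.8,-4.0,0.3],[0,0,-5.6]]], "newtons": 40}}

```text
time: 2.3
ee_pos: [0.4726, -0.0818, 0.205]
tcp_rot: [179.9, -0.3, -3.2]
wrist_force: [0.5, -0.9, -0.1]
opening: 0.0001
```

```bash
python3 - <<'E'
from h import *
plan([0.527,-0.03,0.20],5.4,6)
E
```

```text
[[0.86, -0.91, 0.09], [0.03, -0.04, -1.43]]
[[0.88, -0.89, 0.09], [0.03, -0.04, -1.43]]
[[0.9, -0.87, 0.08], [0.03, -0.04, -1.43]]
[[0.92, -0.85, 0.08], [0.03, -0.04, -1.43]]
[[0.94, -0.82, 0.08], [0.03, -0.04, -1.43]]
[[0.96, -0.8, 0.08], [0.03, -0.04, -1.43]]
```

{"op": "play_rows", "data": {"rows": [[1,[2.6,-2.7,0.3],[0,0,-4.3]],[1,[2.8,-2.5,0.3],[0,0,-4.3]],[1,[0,0,0],[0,0,0]]]}}

```text
time: 2.6
ee_pos: [0.5309, -0.0235, 0.1982]
tcp_rot: [179.9, -0.3, 6.3]
wrist_force: [-1.4, 0.8, -1.1]
opening: -0.0002
```

```bash
python3 - <<'E'
from h import *
p=shoot('wrist','w1'); o=get_obs(); print(o['ee_pos'],o['tcp_rot'],p['xyz'],p['orientation'])
for t in ['worm','handle','nut_top']:
    for d in spotter.spot_in(p,t): print(t,np.round(d['point'],3),round(d['confidence'],2),np.round(proj(p,d['point'])))
    for d in spotter.trace(p,t):
      m=np.array(d['pixels']); ys,xs=np.nonzero(m); print(t,round(d['confidence'],2),xs.mean().round(1),ys.mean().round(1),xs.min(),xs.max(),ys.min(),ys.max(),m.sum())
E
```

```text
[ 0.52984581 -0.02461876  0.19861127] [179.83752173  -0.24618721   6.16958545] [0.52280498 0.05180185 0.32882476] [162.67988948  -0.32788457   6.29173972]
worm [ 0.53  -0.022  0.04 ] 0.93 [317. 182.]
worm 0.76 316.7 182.6 307 327 170 195 498
handle 0.77 300.9 140.7 263 342 0 266 9750
nut_top [ 0.515 -0.075  0.032] 0.82 [295. 232.]
nut_top [ 0.751 -0.097  0.022] 0.68 [518. 269.]
nut_top 0.96 302.1 229.4 285 321 214 252 710
nut_top 0.86 520.1 271.0 505 542 257 289 594
```

View pics/w1.png

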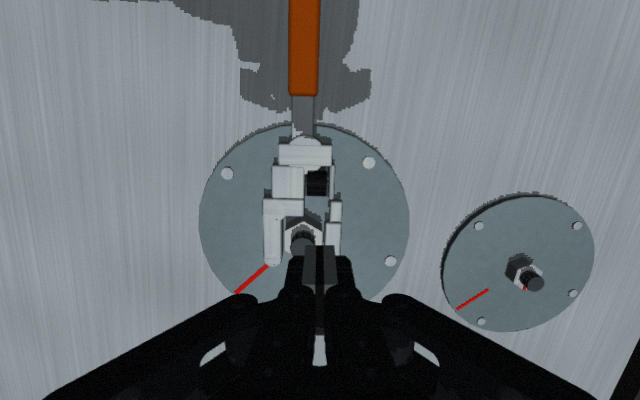

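```bash
python3 - <<'E'
from h import *
p=camera('wrist')
for q,z in (((316.7,182.6),.038),((307,182),.038),((327,182),.038),((317,170),.03),((317,195),.03),((305,65),.029),((304,94),.02),((302,229),.034)): print(q,at_z(p,*q,z).round(4))
a=np.array([.522,-.08]);
print(proj(p,[.522,-.08,.052]),proj(p,[.5165,-.022,.04]),proj(p,[.531,-.0235,.04]))
c=cv2.resize(p['img'][120:280,230:400],None,fx=4,fy=4,interpolation=cv2.INTER_CUBIC); cv2.imwrite('pics/w2.png',np.clip(c[:,:,::-1]*1.5,0,255)[:590])
E
```

```text
(316.7, 182.6) [ 0.5283 -0.0266  0.038 ]
(307, 182) [ 0.5195 -0.0269  0.038 ]
(327, 182) [ 0.5376 -0.0251  0.038 ]
(317, 170) [ 0.5276 -0.0166  0.03  ]
(317, 195) [ 0.53   -0.0406  0.03  ]
(305, 65) [0.5084 0.0725 0.029 ]
(304, 94) [0.5093 0.049  0.02  ]
(302, 229) [ 0.5189 -0.0749  0.034 ]
(np.float64(304.075577450349), np.float64(241.95004139845543)) (np.float64(304.1638330750187), np.float64(176.97402845203823)) (np.float64(320.03407891978895), np.float64(180.15635966203223))[ WARN:0@1.306] global loadsave.cpp:1063 imwrite_ Unsupported depth image for selected encoder is fallbacked to CV_8U.
```

```bash
sleep 0.5
```

```text
(no output)
```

View pics/w2.png

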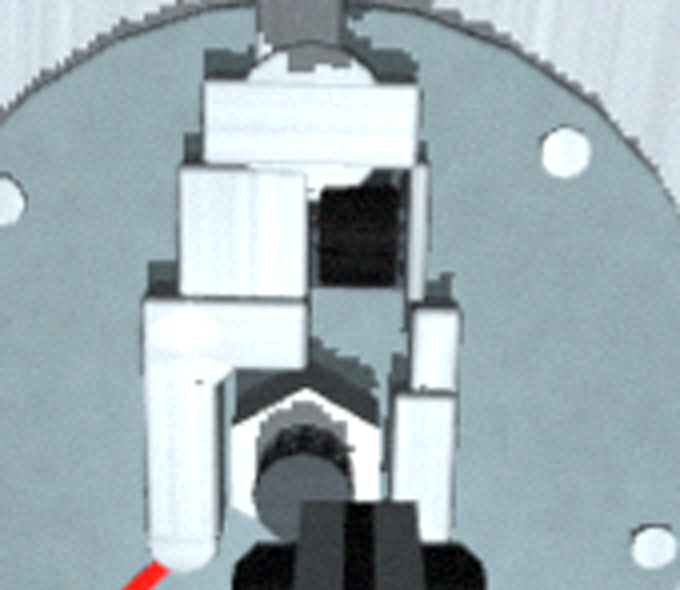

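The wrist view shows the worm at crop (358,236), i.e. pixel (319,179), so its centre is at about (0.531,-0.0235). The jaws are wide, with gaps on the left at (222,430) and on the right at (390,430). I go above the handle side of the worm.

{"op": "play_rows", "data": {"rows": [[1,[0.1,-0.5,4.0],[0,0,0]],[1,[0,-0.4,4.0],[0,0,0]],[1,[0,0,3.0],[0,0,0]],[1,[0,0,1.5],[0,0,0]],[1,[0,0,0],[0,0,0]]]}}

```text
time: 3.5
ee_pos: [0.5295, -0.0214, 0.0735]
tcp_rot: [179.8, -0.7, 5.5]
wrist_force: [-0.9, 0.3, 0.4]
opening: 0.0001
```

```bash
python3 - <<'E'
from h import *
plan([0.530,-0.0145,0.056],5.4,1); print(get_obs()['wrist_force'],get_obs()['time'])
E
```

```text
[[0.09, -0.69, 1.75], [0.25, -0.71, 0.11]]
[-0.90718535  0.31912742  0.40387407] 3.5
```

{"op": "play_rows", "data": {"rows": [[1,[0.1,-0.8,1.2],[0.2,-0.7,0]],[1,[0,-0.1,0.7],[0,0,0]],[1,[0,0,0.4],[0,0,0]],[1,[0,0,0],[0,0,0]]]}}

```text
time: 3.9
ee_pos: [0.531, -0.0123, 0.0517]
tcp_rot: [179.9, -0.2, 5.4]
wrist_force: [-0.3, 0.2, 0.5]
opening: -0.0003
```

{"op": "play_rows", "data": {"rows": [[1,[0,0.2,0.4],[0,0,0]],[1,[0,0.1,0.2],[0,0,0]],[1,[0,0.2,0],[0,0,0]]]}}

```text
time: 4.2
ee_pos: [0.532, -0.0155, 0.0474]
tcp_rot: [-179.8, -0.3, 5.5]
wrist_force: [-4.3, 6.2, 7.1]
opening: -0.0002
```

{"op": "play_rows", "data": {"rows": [[1,[-0.1,0.4,0],[0,0,0]],[1,[0,0.4,0],[0,0,0]],[1,[0,0.4,0],[0,0,0]],[1,[0,0.4,0],[0,0,0]]]}}

```text
time: 4.6
ee_pos: [0.5341, -0.0301, 0.05]
tcp_rot: [-179.6, -0.6, 5.7]
wrist_force: [-0.4, 2.2, 1.6]
opening: 0.0
```

{"op": "play_rows", "data": {"rows": [[1,[0,0.1,-1.5],[0,0,0]],[1,[-0.3,-1.0,-1.0],[-0.4,-0.4,0]],[1,[0,-0.9,0],[0,0,0]],[1,[0,0,0],[0,0,0]]]}}

```text
time: 5.0
ee_pos: [0.5289, -0.0129, 0.0775]
tcp_rot: [179.9, -0.2, 5.5]
wrist_force: [-0.4, 0.4, -0.6]
opening: 0.0002
```

```bash
python3 - <<'E'
from h import *
p=shoot('wrist','w3'); q=camera('scene')
c=cv2.resize(q['img'][190:250,195:295],None,fx=7,fy=7,interpolation=cv2.INTER_CUBIC); cv2.imwrite('pics/s3.png',np.clip(c[:,:,::-1]*1.3,0,255).astype(np.uint8))
o=get_obs(); print(o['ee_pos'],o['tcp_rot'])
E
```

```text
[ 0.52887198 -0.01348128  0.07719693] [ 1.79884785e+02 -1.46183223e-01  5.52156255e+00]
```

View pics/w3.png

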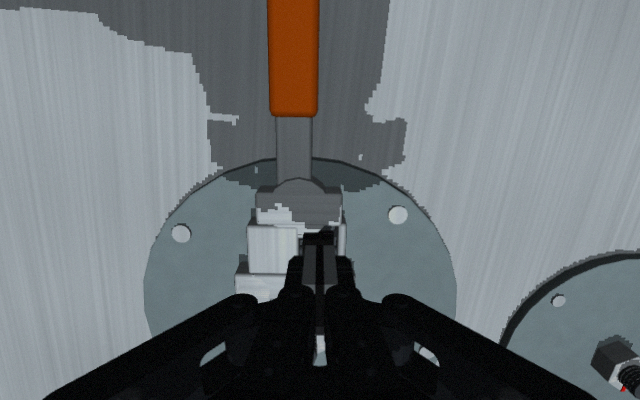

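View pics/s3.png

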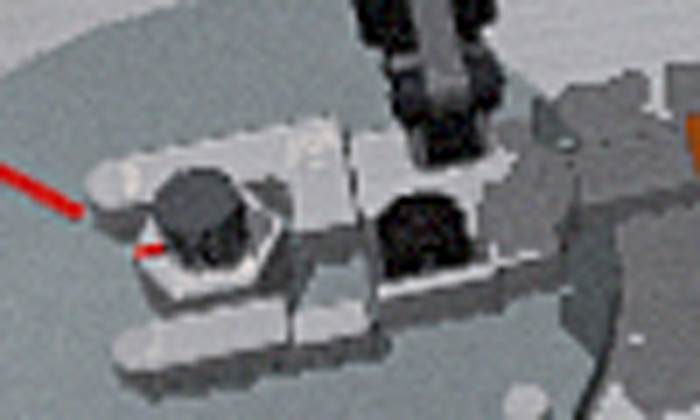

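{"op": "play_rows", "data": {"rows": [[1,[0.2,0.1,1.6],[0,0,0]],[1,[0,0.1,1.2],[0,0,0]],[1,[0,0,0.3],[0,0,0]],[1,[-0.1,0.2,0.1],[0,0,0]]]}}

```text
time: 5.5
ee_pos: [0.5319, -0.0164, 0.0452]
tcp_rot: [180.0, -0.4, 5.6]
wrist_force: [0.2, 7.7, 10.7]
opening: 0.0004
```

{"op": "play_rows", "data": {"rows": [[1,[-0.1,0.5,0.1],[0,0,0]],[1,[-0.1,0.5,0.1],[0,0,0]],[1,[-0.1,0.5,0.1],[0,0,0]],[1,[-0.1,0.4,0.1],[0,0,0]]]}}

```text
time: 5.9
ee_pos: [0.5339, -0.0319, 0.0461]
tcp_rot: [-179.5, -1.1, 5.8]
wrist_force: [2.2, 6.5, 6.2]
opening: 0.0
```

{"op": "play_rows", "data": {"rows": [[1,[0,0.1,-1.5],[0,0,0]],[1,[-0.4,-1.0,-1.0],[-0.5,-0.9,0]],[1,[0,-0.9,0],[0,0,0]],[1,[0,0,0],[0,0,0]]]}}

```text
time: 6.3
ee_pos: [0.5273, -0.0147, 0.0733]
tcp_rot: [179.9, -0.1, 5.7]
wrist_force: [-1.0, -0.1, 0.7]
opening: 0.0
```

```bash
python3 - <<'E'
from h import *
q=camera('scene'); p=camera('side')
c=cv2.resize(q['img'][190:250,195:295],None,fx=7,fy=7,interpolation=cv2.INTER_CUBIC); cv2.imwrite('pics/s4.png',np.clip(c[:,:,::-1]*1.3,0,255).astype(np.uint8))
c=cv2.resize(p['img'][235:310,305:385],None,fx=7,fy=7,interpolation=cv2.INTER_CUBIC); cv2.imwrite('pics/d4.png',np.clip(c[:,:,::-1]*1.3,0,255).astype(np.uint8))
o=get_obs(); print(o['ee_pos'],o['tcp_rot'])
E
```

```text
[ 0.527234   -0.01533517  0.07300561] [ 1.79926672e+02 -1.25090207e-01  5.73772605e+00]
```

View pics/s4.png

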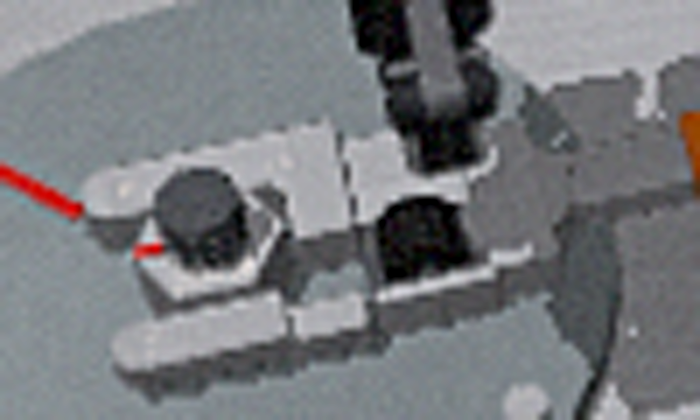

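View pics/d4.png

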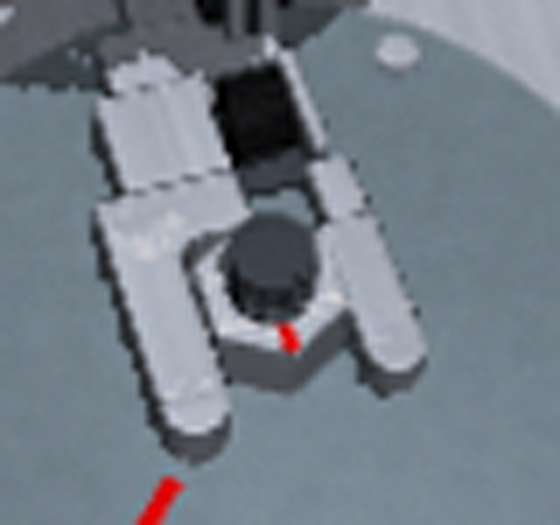

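The sliding jaw is now nearly on the nut (side crop (350,260)). I make a third stroke.

{"op": "play_rows", "data": {"rows": [[1,[0.4,0.0,1.4],[0,0,0]],[1,[0,0,1.1],[0,0,0]],[1,[0,0,0.3],[0,0,0]],[1,[-0.1,0.1,0.1],[0,0,0]]]}}

```text
time: 6.8
ee_pos: [0.5326, -0.0155, 0.0436]
tcp_rot: [-179.9, -0.4, 5.8]
wrist_force: [-5.8, 7.6, 26.8]
opening: 0.0007
```

{"op": "play_rows", "data": {"rows": [[1,[-0.1,0.5,0.1],[0,0,0]],[1,[-0.1,0.5,0.1],[0,0,0]],[1,[-0.1,0.5,0.1],[0,0,0]],[1,[-0.1,0.4,0.1],[0,0,0]]]}}

```text
time: 7.2
ee_pos: [0.5343, -0.0289, 0.0447]
tcp_rot: [-179.1, -1.1, 6.0]
wrist_force: [-2.0, 12.0, 14.7]
opening: -0.0
```

{"op": "play_rows", "data": {"rows": [[1,[0,0.1,-1.5],[0,0,0]],[1,[-0.4,-1.0,-1.0],[-0.5,-0.9,0]],[1,[0,-0.9,0],[0,0,0]],[1,[0,0,0],[0,0,0]]]}}

```text
time: 7.6
ee_pos: [0.5269, -0.0119, 0.068]
tcp_rot: [-179.6, -0.1, 6.0]
wrist_force: [-0.5, -0.7, -0.1]
opening: -0.0001
```

```bash
python3 - <<'E'
from h import *
q=camera('scene'); p=camera('side')
c=cv2.resize(q['img'][190:250,195:295],None,fx=7,fy=7,interpolation=cv2.INTER_CUBIC); cv2.imwrite('pics/s5.png',np.clip(c[:,:,::-1]*1.3,0,255).astype(np.uint8))
c=cv2.resize(p['img'][235:310,305:385],None,fx=7,fy=7,interpolation=cv2.INTER_CUBIC); cv2.imwrite('pics/d5.png',np.clip(c[:,:,::-1]*1.3,0,255).astype(np.uint8))
o=get_obs(); print(o['ee_pos'],o['tcp_rot'])
E
```

```text
[ 0.52687353 -0.01247682  0.06791232] [-1.79592782e+02 -5.24492157e-02  5.97024897e+00]
```

View pics/s5.png

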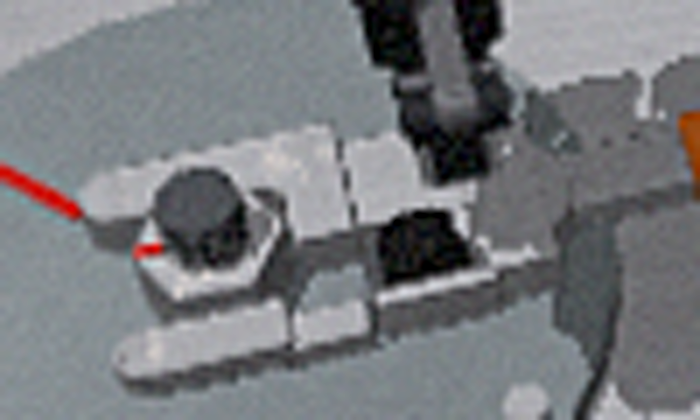

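View pics/d5.png

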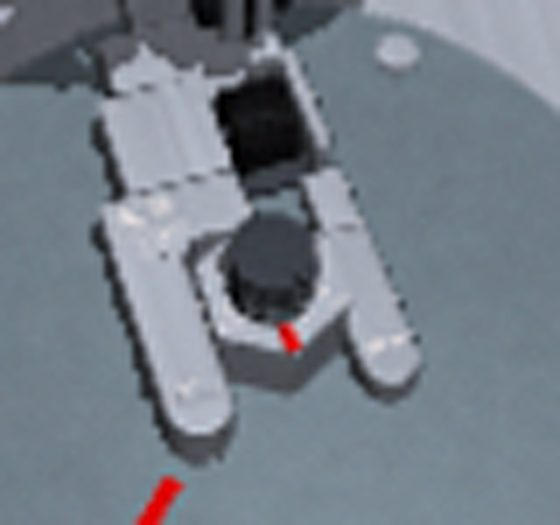

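Jaw moved a little more. I make one more lighter stroke to be sure; once snug it only slips.

{"op": "play_rows", "data": {"rows": [[1,[0.4,0.1,1.3],[0,0,0]],[1,[0,0.1,0.7],[0,0,0]],[1,[0,0.1,0.1],[0,0,0]],[1,[-0.1,0.1,0],[0,0,0]]]}}

```text
time: 8.1
ee_pos: [0.5314, -0.0156, 0.0444]
tcp_rot: [-179.4, -0.2, 6.0]
wrist_force: [1.9, 7.0, 11.5]
opening: 0.0001
```

{"op": "play_rows", "data": {"rows": [[1,[-0.1,0.5,0],[0,0,0]],[1,[-0.1,0.5,0.1],[0,0,0]],[1,[-0.1,0.5,0.1],[0,0,0]],[1,[-0.1,0.5,0.1],[0,0,0]]]}}

```text
time: 8.5
ee_pos: [0.5327, -0.0294, 0.0449]
tcp_rot: [-178.5, -0.7, 6.3]
wrist_force: [-1.4, 9.3, 9.3]
opening: 0.0005
```

{"op": "play_rows", "data": {"rows": [[1,[0,0.1,-2.0],[0,0,0]],[1,[-0.2,-2.5,-4.0],[-0.5,-0.9,0]],[1,[0,-2.5,-4.0],[0,0,0]],[1,[0,-2.5,-3.0],[0,0,0]],[1,[0,0,0],[0,0,0]]]}}

```text
time: 9.0
ee_pos: [0.5207, 0.0414, 0.1778]
tcp_rot: [-178.9, 0.5, 6.1]
wrist_force: [0.5, 0.1, -0.2]
opening: 0.0001
```

```bash
python3 - <<'E'
from h import *
q=camera('scene'); p=camera('side'); w=shoot('wrist','w6')
c=cv2.resize(q['img'][190:250,195:295],None,fx=7,fy=7,interpolation=cv2.INTER_CUBIC); cv2.imwrite('pics/s6.png',np.clip(c[:,:,::-1]*1.3,0,255).astype(np.uint8))
c=cv2.resize(p['img'][235:310,305:385],None,fx=7,fy=7,interpolation=cv2.INTER_CUBIC); cv2.imwrite('pics/d6.png',np.clip(c[:,:,::-1]*1.3,0,255).astype(np.uint8))
o=get_obs(); print(o['ee_pos'],o['tcp_rot'])
E
```

```text
[0.51931525 0.03930443 0.17284946] [-178.91775717    0.8535528     6.0260499 ]
```

View pics/w6.png

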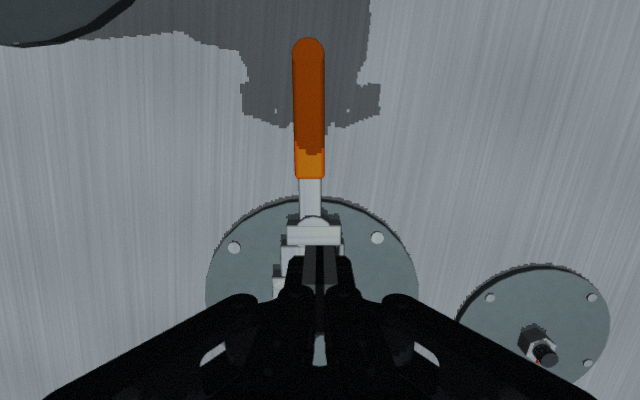

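View pics/d6.png

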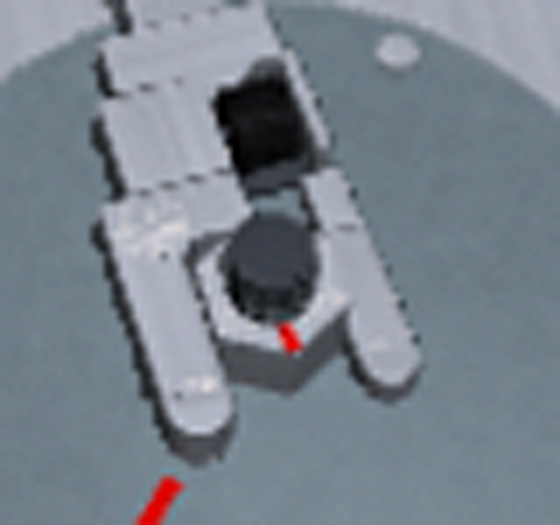

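View pics/s6.png

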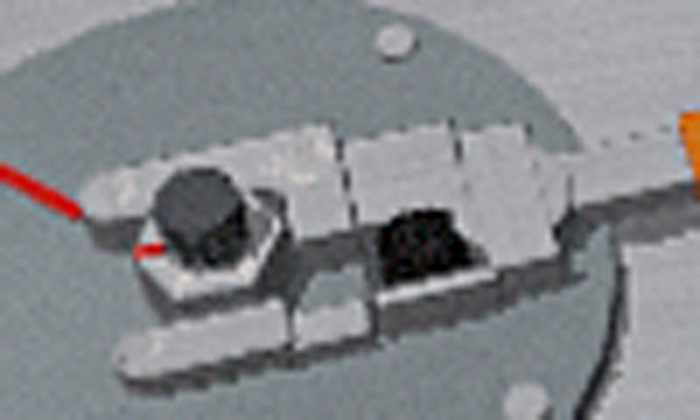

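The fourth stroke changed nothing: side crop (418,375) and scene crop (130,370) look as before, so the jaws are snug. Now I go to the -x side of the grip.

```bash
python3 - <<'E'
from h import *
plan([0.452,0.10,0.10],5.4,2)
E
```

```text
[[-2.97, -3.3, 3.75], [-0.54, 0.43, 0.31]]
[[-3.02, -3.32, 3.7], [-0.54, 0.43, 0.31]]
```

{"op": "play_rows", "data": {"rows": [[1,[-3.0,-2.6,0.0],[-0.5,0.4,0.3]],[1,[-3.6,-2.6,3.0],[-0.5,0.4,0.3]],[1,[0,-1.0,3.0],[0,0,0]],[1,[0,0,3.0],[0,0,0]],[1,[0,0,2.0],[0,0,0]],[1,[0,0,0],[0,0,0]]]}}

```text
time: 9.75
ee_pos: [0.4426, 0.0893, 0.0522]
tcp_rot: [179.9, 0.8, 5.0]
wrist_force: [0.1, -0.1, 0.3]
opening: 0.0
```

```bash
python3 - <<'E'
from h import *
plan([0.452,0.10,0.025],5.4,1)
q=shoot('scene','s7')
E
```

```text
[[1.07, -0.99, 2.71], [0.08, 0.84, -0.38]]
```

View pics/s7.png

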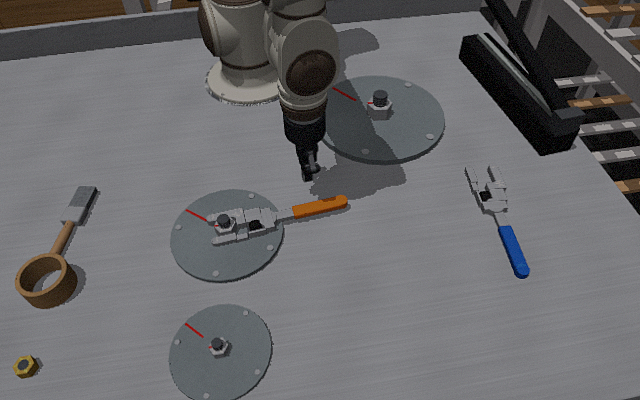

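{"op": "play_rows", "data": {"rows": [[1,[0.5,-0.8,1.8],[0,0.8,-0.4]],[1,[0.5,-0.5,0.8],[0,0,0]],[1,[1.0,0,0],[0,0,0]],[1,[0.8,0,0],[0,0,0]],[1,[0,0,0],[0,0,0]]]}}

```text
time: 10.3
ee_pos: [0.474, 0.1038, 0.0303]
tcp_rot: [179.9, -0.2, 5.2]
wrist_force: [-0.2, -0.6, -0.5]
opening: 0.0002
```

{"op": "play_rows", "data": {"rows": [[1,[0.4,0,0.4],[0,0,0]],[1,[0.3,0,0.2],[0,0,0]],[1,[0.3,0,0],[0,0,0]],[1,[0.3,0,0],[0,0,0]]]}}

```text
time: 10.7
ee_pos: [0.4866, 0.1055, 0.0274]
tcp_rot: [-179.9, -0.0, 5.3]
wrist_force: [-5.8, 0.7, 2.5]
opening: 0.0001
```

{"op": "play_rows", "data": {"rows": [[1,[0.9,0,0],[0,0,3]],[1,[1.1,-0.1,0.1],[0,0,3.5]],[1,[1.3,-0.1,0],[0,0,4]],[1,[1.3,-0.1,0.1],[0,0,4]],[1,[1.3,-0.1,0],[0,0,4]],[1,[1.0,-0.1,0],[0,0,3]],[1,[0,0,0],[0,0,0]]]}}

```text
time: 11.4
ee_pos: [0.5541, 0.1068, 0.0275]
tcp_rot: [-179.8, 0.6, -17.0]
wrist_force: [0.0, 0.5, 0.4]
opening: 0.0001
```

```bash
python3 - <<'E'
from h import *
q=camera('scene'); p=camera('side')
c=cv2.resize(q['img'][180:280,170:350],None,fx=4,fy=4,interpolation=cv2.INTER_CUBIC); cv2.imwrite('pics/s8.png',np.clip(c[:,:,::-1]*1.3,0,255).astype(np.uint8))
c=cv2.resize(p['img'][185:335,280:430],None,fx=4,fy=4,interpolation=cv2.INTER_CUBIC); cv2.imwrite('pics/d8.png',np.clip(c[:,:,::-1]*1.3,0,255).astype(np.uint8))
o=get_obs(); e=o['ee_pos'];print(e,o['tcp_rot'],o['wrist_force'])
N=np.array([.522,-.08]);d=e[:2]-N;print(np.hypot(*d),np.degrees(np.arctan2(d[1],d[0])),'handle ang',np.degrees(np.arctan2(d[1],d[0])-np.arcsin(.018/np.hypot(*d))))
E
```

```text
[0.5534776  0.10688007 0.02743465] [-179.82276069    0.61141727  -16.85982324] [0.41222883 0.26723972 0.53067003]
0.18951253638921794 80.43898957784722 handle ang 74.98879073007758
```

View pics/s8.png

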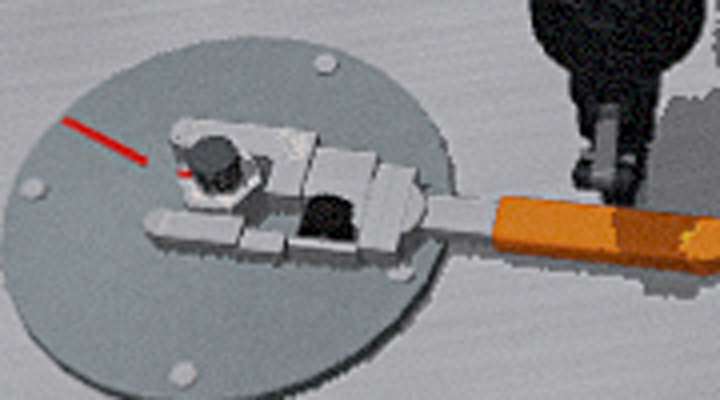

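View pics/d8.png

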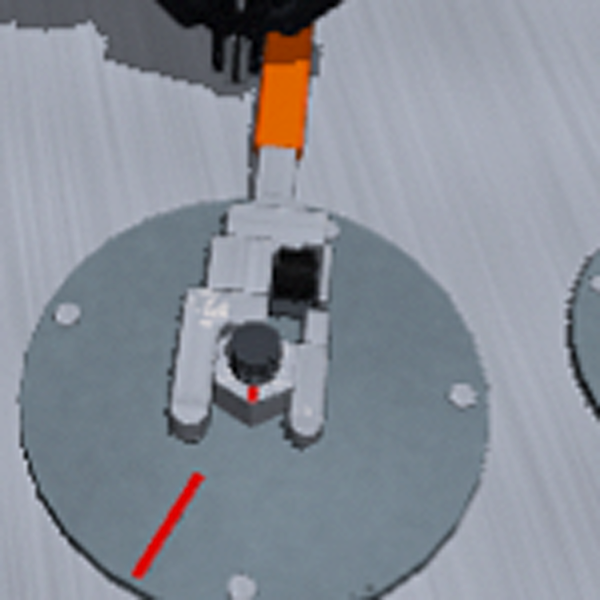

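Nut and wrench are turning together, about 20° so far (stripe at side crop (252,393)). I continue the arc.

{"op": "play_rows", "data": {"rows": [[1,[0.8,0,0],[0,0,2]],[1,[1.0,0,0],[0,-0.5,3]],[1,[1.2,-0.1,0.1],[0,0,4]],[1,[1.2,-0.1,0],[0,0,4]],[1,[1.2,-0.1,0.1],[0,0,4]],[1,[0.6,0,0],[0,0,2]],[1,[0,0,0],[0,0,0]]]}}

```text
time: 12.2
ee_pos: [0.6093, 0.0875, 0.0257]
tcp_rot: [-179.9, 1.5, -36.6]
wrist_force: [-0.6, 0.2, 2.3]
opening: 0.0001
```

```bash
cat >> h.py <<'E'
def stripe(p,name=None):
    """nut stripe & plate line in world"""
    im=p['img'].astype(int); m=((im[...,0]>70)&(im[...,0]>2.2*im[...,1])&(im[...,0]>2.2*im[...,2])).astype(np.uint8)
    u,v=proj(p,[.522,-.08,.034]); l,lab,st,ce=cv2.connectedComponentsWithStats(m,connectivity=8)
    for i in range(1,l):
        if st[i,4]<4 or np.hypot(ce[i][0]-u,ce[i][1]-v)>110: continue
        z=.034 if np.hypot(*(at_z(p,*ce[i],.034)[:2]-[.522,-.08]))<.028 else .012
        ys,xs=np.nonzero(lab==i); P=np.array([at_z(p,x,y,z)[:2] for x,y in zip(xs,ys)])
        c=P.mean(0); d=c-[.522,-.08]
        w,V=np.linalg.eigh(np.cov(P.T)); 
        print(name,z,'n',st[i,4],'c',c.round(4),'r',np.hypot(*d).round(4),'ang',np.degrees(np.arctan2(d[1],d[0])).round(1),'axis',(np.degrees(np.arctan2(V[1,1],V[0,1]))%180-180).round(1))
E
python3 - <<'E'
from h import *
q=camera('scene'); p=camera('side')
stripe(q,'scene');stripe(p,'side')
c=cv2.resize(q['img'][180:280,170:350],None,fx=4,fy=4,interpolation=cv2.INTER_CUBIC); cv2.imwrite('pics/s9.png',np.clip(c[:,:,::-1]*1.3,0,255).astype(np.uint8))
c=cv2.resize(p['img'][185:335,280:430],None,fx=4,fy=4,interpolation=cv2.INTER_CUBIC); cv2.imwrite('pics/d9.png',np.clip(c[:,:,::-1]*1.3,0,255).astype(np.uint8))
o=get_obs(); e=o['ee_pos'];print(e,o['tcp_rot'],o['wrist_force'])
N=np.array([.522,-.08]);d=e[:2]-N;print(np.hypot(*d),np.degrees(np.arctan2(d[1],d[0])),'handle ang',np.degrees(np.arctan2(d[1],d[0])-np.arcsin(.018/np.hypot(*d))))
E
```

```text
scene 0.012 n 45 c [ 0.4724 -0.1399] r 0.0777 ang -129.6 axis -130.5
scene 0.012 n 5 c [0.6248 0.0498] r 0.1656 ang 51.6 axis -138.1
scene 0.012 n 7 c [0.6312 0.0588] r 0.1766 ang 51.8 axis -132.2
scene 0.012 n 7 c [0.6384 0.0695] r 0.1895 ang 52.1 axis -120.7
scene 0.012 n 12 c [0.6484 0.0848] r 0.2077 ang 52.5 axis -139.3
side 0.012 n 246 c [0.6296 0.0721] r 0.1863 ang 54.7 axis -128.4
side 0.034 n 8 c [ 0.5138 -0.0965] r 0.0184 ang -116.3 axis -124.8
side 0.012 n 84 c [ 0.4718 -0.1429] r 0.0805 ang -128.6 axis -130.6
[0.60896894 0.08747929 0.0256445 ] [-179.94654445    1.48527389  -36.46770975] [-0.67477657 -0.10428409 -0.181659  ]
0.18871382470205533 62.55797105290323 handle ang 57.084634529169385
```

View pics/d9.png

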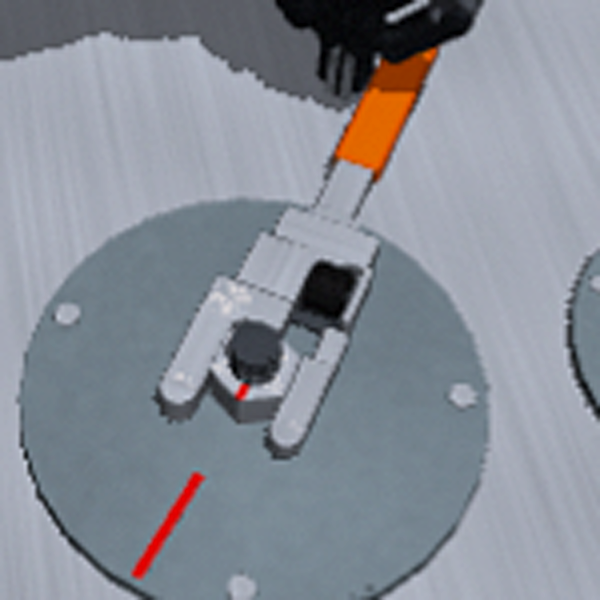

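View pics/s9.png

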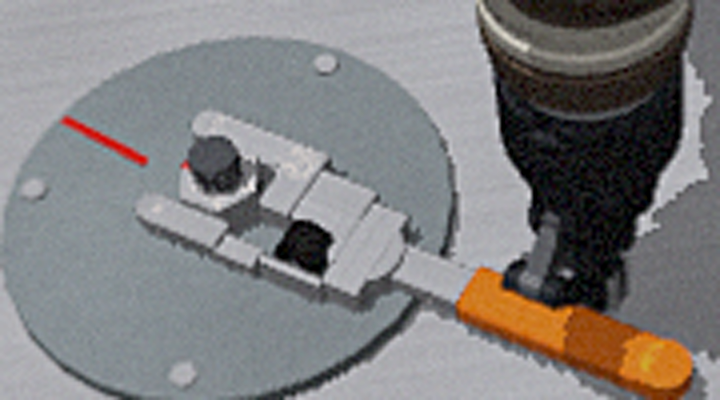

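{"op": "play_rows", "data": {"rows": [[1,[0.6,0,0],[0,-0.7,2]],[1,[0.8,0,0],[0,-0.7,2]],[1,[0.6,0,0],[0,0,2]],[1,[0.4,0,0],[0,0,1]],[1,[0,0,0],[0,0,0]]]}}

```text
time: 12.8
ee_pos: [0.6281, 0.0739, 0.0254]
tcp_rot: [179.9, 3.1, -43.8]
wrist_force: [-0.8, 3.4, 0.3]
opening: 0.0002
```

```bash
python3 - <<'E'
from h import *
q=camera('scene'); p=camera('side')
stripe(p,'side')
c=cv2.resize(p['img'][235:335,300:420],None,fx=6,fy=6,interpolation=cv2.INTER_CUBIC); cv2.imwrite('pics/d10.png',np.clip(c[:,:,::-1]*1.3,0,255).astype(np.uint8))
o=get_obs(); e=o['ee_pos'];print(e,o['tcp_rot'],o['wrist_force'])
N=np.array([.522,-.08]);d=e[:2]-N;print(np.hypot(*d),np.degrees(np.arctan2(d[1],d[0])),'handle ang',np.degrees(np.arctan2(d[1],d[0])-np.arcsin(.018/np.hypot(*d))))
E
```

```text
side 0.012 n 252 c [0.6469 0.0569] r 0.1853 ang 47.6 axis -135.9
side 0.034 n 7 c [ 0.5123 -0.0952] r 0.018 ang -122.6 axis -139.7
side 0.012 n 85 c [ 0.4717 -0.1431] r 0.0807 ang -128.6 axis -130.5
[0.62787266 0.07383969 0.02537129] [179.88709295   3.09121203 -43.74393103] [-0.66749957  0.80002073  0.82342424]
0.18675028776338676 55.46420493522367 handle ang 49.933141959782766
```

View pics/d10.png

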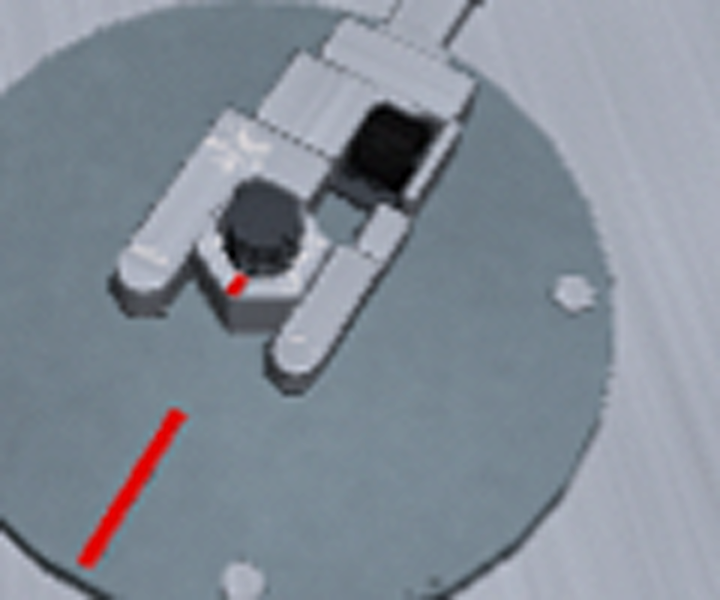

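The stripe is close to the line now, but the side view is too coarse to tell how close. I back off and look from above with the wrist camera, from the stripe's side.

{"op": "play_rows", "data": {"rows": [[1,[-1.5,0,0],[0,1.5,0]],[1,[-1.5,0,-1.0],[0,1.5,0]],[1,[0,0,-5],[0,0,-5]],[1,[0,0,-5],[0,0,-8.5]],[1,[0,0,-5],[0,0,-8.5]],[1,[0,0,-2.5],[0,0,-8.5]],[1,[0,0,0],[0,0,-8.5]],[1,[0,0,0],[0,0,-8.5]]]}}

```text
time: 13.7
ee_pos: [0.6031, 0.092, 0.2155]
tcp_rot: [179.3, 0.3, 4.4]
wrist_force: [-0.1, -0.4, -1.2]
opening: -0.0003
```

```bash
python3 - <<'E'
from h import *
o=get_obs(); print(o['q'])
plan([0.57,-0.093,0.20],75,8)
E
```

```text
[ 8.96345706 13.25328135 16.43566181 93.49610805 -0.65361961 94.5667816 ]
[[-0.59, 2.27, 0.22], [0.05, 0.08, -8.83]]
[[-0.93, 2.15, 0.22], [0.05, 0.08, -8.83]]
[[-1.25, 1.99, 0.22], [0.05, 0.08, -8.83]]
[[-1.54, 1.77, 0.21], [0.05, 0.08, -8.83]]
[[-1.79, 1.51, 0.21], [0.05, 0.08, -8.83]]
[[-2.01, 1.22, 0.2], [0.05, 0.08, -8.83]]
[[-2.17, 0.9, 0.2], [0.05, 0.08, -8.83]]
[[-2.28, 0.56, 0.2], [0.05, 0.08, -8.83]]
```

{"op": "play_rows", "data": {"rows": [[1,[-0.6,2.3,0.2],[0,0,-8.5]],[1,[-0.9,2.1,0.2],[0,0,-8.5]],[1,[-1.2,2.0,0.2],[0,0,-8.5]],[1,[-1.5,1.8,0.2],[0,0,-8.5]],[1,[-1.8,1.5,0.2],[0,0,-8.5]],[1,[-2.0,1.2,0.2],[0,0,-8.5]],[1,[-2.2,0.9,0.2],[0,0,-8.5]],[1,[-2.3,0.6,0.2],[0,0,-8.5]],[1,[0,0,0],[0,0,0]]]}}

```text
time: 14.6
ee_pos: [0.5658, -0.1027, 0.2027]
tcp_rot: [179.6, 1.3, 73.3]
wrist_force: [0.3, 0.1, 1.0]
opening: -0.0002
```

```bash
python3 - <<'E'
from h import *
p=shoot('wrist','w11'); stripe(p,'w'); stripe(camera('side'),'side'); stripe(camera('scene'),'scene')
u,v=map(int,proj(p,[.522,-.08,.034])); print(u,v)
c=cv2.resize(p['img'][max(0,v-60):v+60,u-80:u+80],None,fx=5,fy=5,interpolation=cv2.INTER_CUBIC); cv2.imwrite('pics/w11c.png',c[:,:,::-1])
E
```

```text
w 0.012 n 299 c [ 0.4722 -0.1428] r 0.0801 ang -128.4 axis -130.4
w 0.034 n 31 c [ 0.513  -0.0951] r 0.0176 ang -120.9 axis -128.6
side 0.012 n 6 c [0.6903 0.102 ] r 0.2479 ang 47.2 axis -90.3
side 0.012 n 37 c [0.6777 0.078 ] r 0.2218 ang 45.4 axis -133.9
side 0.034 n 7 c [ 0.5123 -0.0952] r 0.018 ang -122.6 axis -139.7
side 0.012 n 84 c [ 0.4718 -0.1429] r 0.0805 ang -128.6 axis -130.6
scene 0.012 n 45 c [ 0.4724 -0.1399] r 0.0777 ang -129.6 axis -130.5
scene 0.012 n 5 c [0.6189 0.0122] r 0.1338 ang 43.6 axis -148.5
scene 0.012 n 8 c [0.637  0.0317] r 0.1603 ang 44.1 axis -132.7
scene 0.012 n 4 c [0.6458 0.0421] r 0.1739 ang 44.6 axis -102.5
scene 0.012 n 6 c [0.6548 0.0526] r 0.1877 ang 44.9 axis -135.9
333 126
```

View pics/w11.png

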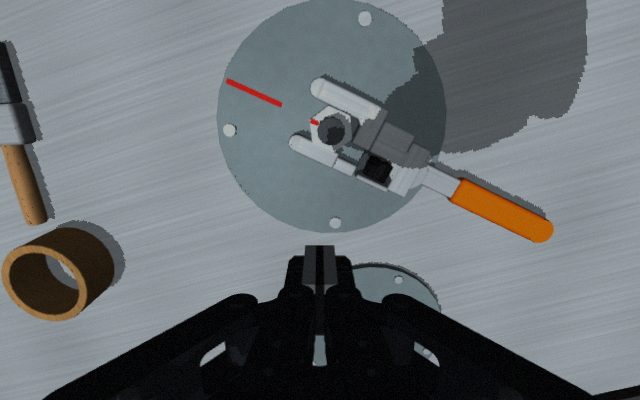

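View pics/w11c.png

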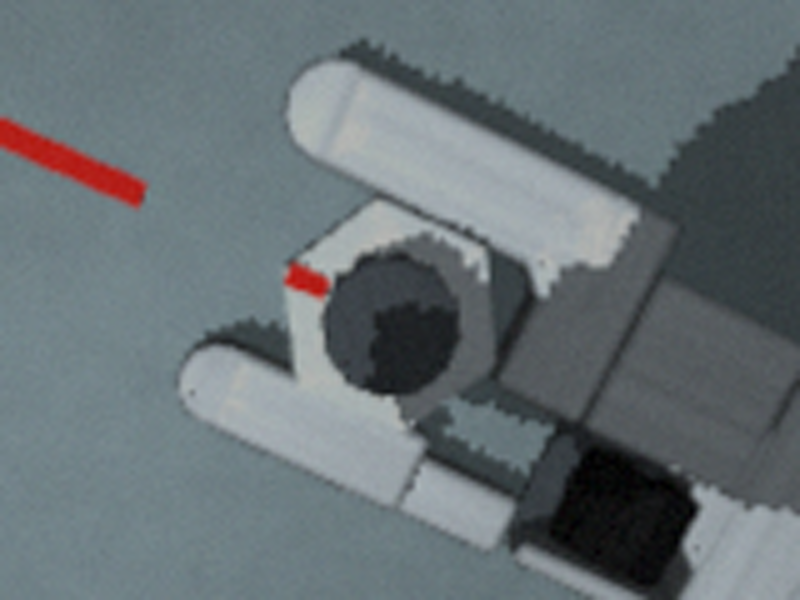

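The wrist crop is clear: the stripe runs from (290,272) to (328,290) on the corner, the line slopes almost the same, and the jaws sit on the flats. I work out the angles in the world frame.

```bash
python3 - <<'E'
from h import *
p=camera('wrist')
u,v=map(int,proj(p,[.522,-.08,.034])); 
W=lambda x,y,z: at_z(p,u-80+(x+.5)/5-.5,max(0,v-60)+(y+.5)/5-.5,z)[:2]
an=lambda d: np.degrees(np.arctan2(d[1],d[0])).round(1)
T,B=W(378,200,.034),W(408,425,.034); LB,RT=W(297,387,.034),W(490,243,.034); S,S2=W(287,268,.034),W(498,358,.034)
print('N',(T+B)/2,(LB+RT)/2,(S+S2)/2, 'sizes',*[np.hypot(*(a-b)).round(4) for a,b in((T,B),(LB,RT),(S,S2))])
print('nut dir from', an(T-B)+60-120+0, an(LB-RT),an(S-S2))
for n,a,b in (('TB',T,B),('LBRT',LB,RT)): print(n,an(a-b))
print('flat left S-LB',an(LB-S),'flat S-T',an(S-T))
N=((T+B)/2+(LB+RT)/2)/2
print('stripe from N',an(S-N), 'stripe axis',an(W(290,272,.034)-W(328,290,.034)))
print('upper jaw',an(W(360,65,.033)-W(640,205,.033)))
print('line c from N',an(np.array([.4722,-.1428])-N),'N',N)
h=at_z(p,541,230,.029)[:2]; print('handle',an(h-N), an(at_z(p,541,225,.027)-at_z(p,458,190,.027)))
E
```

```text
N [ 0.52294822 -0.08232871] [ 0.52310661 -0.08258237] [ 0.52271056 -0.08227441] sizes 0.0397 0.0424 0.0407
nut dir from 111.1 -70.6 -129.7
TB 171.1
LBRT -70.6
flat left S-LB -12.8 flat S-T -71.2
stripe from N -130.7 stripe axis -131.9
upper jaw -132.3
line c from N -130.1 N [ 0.52302741 -0.08245554]
handle 48.2 50.7
```

The stripe is at about -129.7° (mean over three hex diagonals) and the line at -130.4°, so they agree to under 1°. The jaw gap is about 37 mm on the 36 mm nut. The wrench lies flat and the arm is well clear, so I hand in.

```bash
python3 - <<'E'
from h import *
print(get_obs()['time'],get_obs()['wrist_force']); print(job_done())
E
```

```text
14.8 [ 1.00969373 -0.09003956 -0.3000641 ]
the job is handed in; nothing more can be done
None
```

I closed the jaws of the orange wrench onto the middle stand's nut, swung the handle clockwise until the nut's stripe lay along the red line, and backed the arm away. The job was handed in at 14.8 s.

**Jaws:** It took four strokes on the worm. The fourth changed nothing visible, which I took to mean the jaws were snug. The jaw gap measured about 37 mm on the 36 mm nut. The third stroke pressed harder than planned, at about 27 N.

**Nut:** In the last wrist picture the stripe pointed at about -129.7° and the plate line at -130.4°, so they agree to about 1°. The wrench is about 2° ahead of the nut, within its play. It lies flat on the nut and the robot touches nothing.

**Disagreement:** My coarser estimate, from the stripe's centroid and my first guess of the nut's centre, gave -121° to -123°. That guess was about 2.5 mm off. The hex corners in the wrist view moved the centre, and I trusted those.

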